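Turn a tool handle end for end in its sanding cradle and close the hasp

TASK

The knob end of the turned wooden handle is sanded, so turn the handle end for end in its wooden cradle: lift it out by the knob end, press it by its middle into the spring clip and let go, then take it by the tenon end and lay it back fully down in the cradle, now with the knob just outside the cradle's back end (up to about 20 mm from it) and the tenon end sticking out of the front. Then swing the open steel hasp over the handle and press it fully home over its staple. Leave everything else on the bench where it lies.

Things in the scene. Friction and masses are not known exactly. Their poses are not given: they have to be found in the camera images.
- handle: Turned pale-wood handle, 184 mm long, 85 g, lying level. Origin on its axis, own y along it: plain round shank 26 mm diameter from y = -65 to +73 mm (two shallow rings mark the middle), knob 38 mm diameter from +73 to +89, tenon 18 mm diameter from -65 to -95; balances near y = +12. At the start it lies in the cradle, the two y axes alike, knob end out of the front. Grip places: y = +48 (knob end), y = -47 (tenon end)
- knob_shoulder (a point): point on the handle's axis where the shank meets the knob, 73 mm from the handle's origin
- tenon_tip (a point): point on the handle's axis at the end of the tenon, 95 mm from the handle's origin
- cradle: fixed hardwood block 72 (x) x 86 (y) x 58 mm tall on a plywood foot 112 x 120 x 12 mm; origin under its centre on the bench, z up. A trough runs along its y: bed at height 32 mm, 29 mm wide, sloping sides widen its mouth to 44 mm. Front end face y = +43, back end face y = -43. Hasp hinged on the +x side; staple (steel loop 13 mm wide, top at height 72 mm) on the -x cheek at x = -30
- cradle_seat (a point): centre of the trough on the axis of a fully seated handle, 45 mm above the bench, axes as the cradle's. Properly reversed, the handle's origin lies about 24 mm from here towards the cradle's +y, with the handle's y pointing against the cradle's y
- hasp (a joint): angle of the steel hasp, rad: 0 closed, level across the trough over the staple; 1.57 upright; 2.0 leaning right back (starts at 1.55 to 1.95). Stiff hinge: it stays where it is left and takes under 1 N at its tip to move; no spring, no snap. Shut fingers can push it round from its back (+x) side and press down on its plate. It cannot close over a handle that is not fully down
- hasp_hinge (a point): middle of the hasp's hinge pin, at cradle x = +40, y = 0, height 61.5 mm; the pin runs along the cradle's y. The hasp is a steel plate 24 mm wide (y), 3 mm thick, solid to 61 mm from the pin, then a slot to 79 mm that takes the staple, then a turned-up lip to 98 mm. Closed, its top is at height 63 mm, its underside 2 mm clear of a seated handle
- hasp_lip (a point): end of the hasp's turned-up lip, 97 mm from the hinge pin
- clip: fixed spring tool clip on a plywood foot 110 (x) x 100 (y) x 12 mm; origin under its centre on the bench, z up. Two springy steel leaves, 28 mm long along x, either side of a steel floor at height 32 mm; beads hold the shank from above, flared mouth 48 mm wide at height 66 mm. The 26 mm shank, lying along x, is pressed straight down in and lifted straight out with some 2 to 8 N, either way round; pressed at one end only it may go in askew and need a push on top
- clip_seat (a point): point on the axis of a shank fully pressed into the clip, mid-length, 45 mm above the bench, axes as the clip's
- sanding_block: cork sanding block, 105 x 52 x 30 mm, bystander, origin at the middle of its underside
- glue_bottle: white glue bottle with yellow cap, 60 mm across, 177 mm tall, bystander, origin at the middle of its underside
- tape: yellow tape measure, 64 x 36 x 60 mm tall, bystander, origin at the middle of its underside
- pine_block_a: lower of two loose pine boards, 140 x 89 x 19 mm, bystander, origin at the middle of its underside
- pine_block_b: upper of two loose pine boards, 140 x 89 x 19 mm, lying on the other, bystander, origin at the middle of its underside
- pencil: flat red carpenter's pencil, 168 x 12 x 8 mm, bystander, origin at the middle of its underside
- screwdriver: black-handled screwdriver, 190 mm long, lying, bystander, origin at the middle of its underside
Things that resemble listed ones, but are neither listed nor needed, are in the scene too. What is meant by the handle is not pink or purple, and is the larger of those in its own colour.

How it is judged:
By the outcome, as a careful person would: the job done as asked, in the order asked, and still so for the second after the job is handed in, with the robot touching nothing.
It also fails if it takes over 72 s, if anything falls off the work surface, if the arm or the gripper's body presses on something with over 40 N, if the wrist force passes 120 N, or if a joint passes its speed limit or range.

ROBOT

A 6-joint arm with a two-finger parallel gripper is mounted at the origin on the work surface. World frame = base frame: x ahead of the robot, y to its left, z up, the work surface at z = 0. Lengths are in m, angles in rad, forces in N, time in s.
With the tool pointing down it reaches from about 0.375 to 0.9 m from the base axis. Payload 3.1 kg.
Tool frame: the origin (TCP) lies midway between the tips of the shut fingers; the grasp point (between the pads) lies 19 mm behind it; y points along the fingers, x is the direction in which the jaws open and shut, and the axes are right-handed (so a half turn about y gives the same grasp; the last joint's range is limited). The gripper opens to 85 mm and grips with 20 to 120 N. Pads are 22 mm wide; open, the fingers measure 114 mm over their backs; the gripper's body (76 mm by 85 mm) begins 54 mm behind the grasp point. The pads swing forward as they close: fully open they stand 13 mm farther back than shut.
Start: joints at [-1.47, 0.527, 1.433, -0, 1.181, -0.178], TCP at [0.173, -0.601, 0.231] pointing down, gripper open.
Joint ranges: [-3.08, 3.08], [-0.75, 2.2], [0.22, 2.44], [-1.43, 4.57], [0, 2.65], [-2.85, 2.85]. Speed limits (rad/s): [2.79, 2.79, 3.14, 3.14, 3.14, 3.14].

INTERFACE

Orientations are given as [roll, pitch, yaw] about the fixed x, y, z axes, in that order (R = Rz(yaw) Ry(pitch) Rx(roll)).
In Python, from workcell import arm, cams gives the robot as it stands.
- The arm moves only by the shell command python3 -m inch 'ROWS' [FORCE]. ROWS is JSON, a list of rows, each an object with "xyz": the shift along the world's x, y, z in mm, a list of three; "dr": the turn, a rotation vector about the world's x, y, z in degrees, a list of three; "grip": the finger opening in mm, from 0 to 85.4. In form: [{"xyz": [dx, dy, dz], "dr": [ax, ay, az], "grip": grip}, ...]. A call has 1 to 5 rows; each row is the pose to reach, as a shift and turn from the pose commanded when the call began; what a row does not reach only later rows make up. A row lasts 1/8 s, in which the tool goes at most 62.5 mm and 10.7 degrees, less where a joint would pass 70% of its speed; a pose out of reach is approached as far as the arm can. A call with a gripper value outside its range is refused whole. The fingers move at their own pace and stop on an object; FORCE is the grip in N (left out, the last holds). Time passes only in rows, so rows that repeat a pose let the fingers close. It gives the time, the measured TCP pose, the force and the opening at its end, in the units of the state.
- arm.observe(): the state, without advancing time (a new reading comes with each control period).
- cams.snapshot(name): name is "scene" or "top" or "wrist"; returns a dict with "frame" (400x640x3 uint8, red, green, blue), "camera_matrix" (3x3 intrinsics, pixels), "k1" (the pictures are not rectified: a ray, as slopes to the right and down, at radius r is drawn at 1 + k1 r^2 times it, then the intrinsics apply), "rvec" (rotation vector, rad) and "tvec" (3), from world to camera coordinates, as OpenCV has them. Camera axes: x right, y down, z forward; pixel columns grow to the right and rows downward; lengths in m; the calibration is good to about 2 mm. A picture is of the moment at which its call begins. There is no depth.
- arm.hand_in(): hands the job in, once; it reports no verdict.
The state is a dict: "t": time; "joint_pos": joint angles; "dq": joint speeds; "joint_torque": joint torques, N m; "position": TCP position; "eef_rot": TCP orientation; "wrist_force": force on the tool from outside, world axes, zero at the start; "ft_torque": the same for the moment, N m; "grip_width": finger opening in m.
Only numpy, scipy, OpenCV 4.12 (cv2) and the standard library are available. Lean on these libraries where they do the work, as an engineer would, in place of code of your own. Each camera call takes 0.05 s, during which the arm holds its last target.

## Working session

There is one attempt and no reset: what is moved stays moved. The work goes in short steps, Python scripts to look and compute and a shell command to move; the robot and the scene stay as the last step left them, time stands still between calls to the robot, and variables do not carry over. Pictures are saved under pics/ and viewed, and the job is handed in when it is done.

```bash
ls; mkdir -p pics; cat > h.py <<'E'
import numpy as np, cv2
from workcell import arm, cams
def snap(n,fn=None):
    s=cams.snapshot(n)
    if fn: cv2.imwrite('pics/'+fn,cv2.cvtColor(s['frame'],cv2.COLOR_RGB2BGR))
    s['R']=cv2.Rodrigues(np.array(s['rvec'],float))[0]; s['t']=np.array(s['tvec'],float).reshape(3)
    s['K']=np.array(s['camera_matrix'],float)
    return s
def proj(s,P):
    P=np.atleast_2d(P); c=P@s['R'].T+s['t']; a=c[:,:2]/c[:,2:]
    a=a*(1+s['k1']*(a**2).sum(1,keepdims=True))
    return a@s['K'][:2,:2].T+s['K'][:2,2]
def ray(s,uv):
    d=(np.array(uv,float)-s['K'][:2,2])/np.array([s['K'][0,0],s['K'][1,1]])
    a=d.copy()
    for _ in range(20): a=d/(1+s['k1']*(a**2).sum())
    return -s['R'].T@s['t'], s['R'].T@np.array([a[0],a[1],1.])
def atz(s,uv,z):
    o,d=ray(s,uv); return o+d*(z-o[2])/d[2]
def tri(obs):
    A=np.zeros((3,3));b=np.zeros(3)
    for s,uv in obs:
        o,d=ray(s,uv);d=d/np.linalg.norm(d);M=np.eye(3)-np.outer(d,d);A+=M;b+=M@o
    return np.linalg.solve(A,b)
E
python3 - <<'E'
from h import *
import pickle
for n in('scene','top','wrist'):
    s=snap(n,n+'0.png'); pickle.dump(s,open(n+'0.pkl','wb'))
    print(n,-s['R'].T@s['t'],s['K'][0,0],s['k1'])
print(arm.observe())
E
```

```text
pics
scene [ 1.0866987  -0.12404082  0.95716001] 409.75535784778225 -0.02916657056121263
top [ 0.32226603 -0.07415325  1.54039518] 497.67135901705865 0.044258686021915926
wrist [ 0.24065644 -0.58040043  0.37299557] 347.2032726842113 -0.03451708861138714
{'t': 0.15, 'joint_pos': array([-1.46948269e+00,  5.28263460e-01,  1.43361115e+00,  4.58072862e-06,
        1.18139504e+00, -1.78485626e-01]), 'dq': array([ 3.13298425e-05, -2.87604793e-03, -2.32395810e-03,  1.70894623e-04,
       -1.51330475e-06,  1.08009168e-03]), 'joint_torque': array([ 6.25260782e-04, -4.42744124e+01, -1.78276420e+01, -2.02371216e-04,
        5.63096124e-03, -1.23007618e-05]), 'position': array([ 0.17258359, -0.60012961,  0.23055075]), 'eef_rot': array([-1.57049443,  0.0016496 , -1.29099855]), 'wrist_force': array([ 0.0038428 , -1.06707879, -0.07980728]), 'ft_torque': array([-0.01127532, -0.00399368,  0.01307666]), 'grip_width': 0.0853582388518279}
```

View pics/scene0.png

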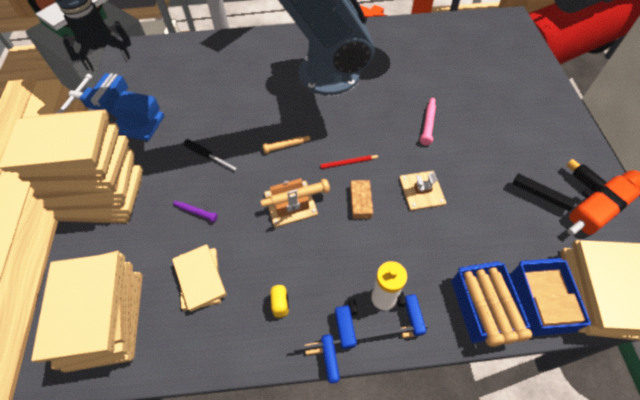

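View pics/top0.png

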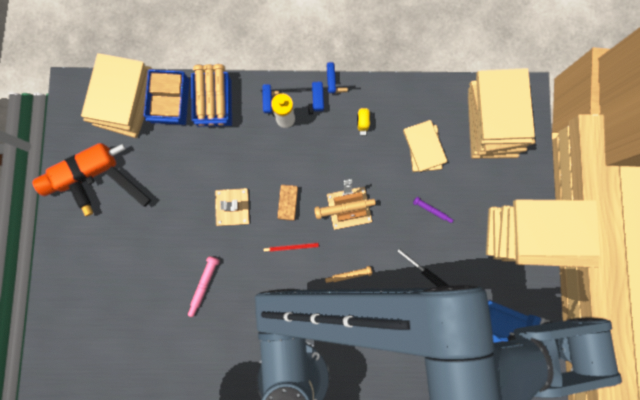

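View pics/wrist0.png

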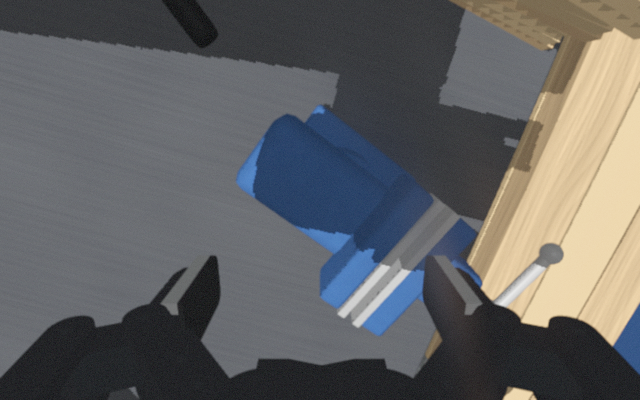

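Candidates: wooden handle in the cradle (top 345,207), small wooden handle (top 350,273), pink (204,286), purple (434,210), and wooden handles in the blue bin (210,95). By description I want the one in the cradle. Next, a close crop to check it.

```bash
python3 - <<'E'
import cv2
a=cv2.imread('pics/top0.png')[160:290,200:400]; cv2.imwrite('pics/ctop.png',cv2.resize(a,None,fx=4,fy=4,interpolation=cv2.INTER_CUBIC))
a=cv2.imread('pics/scene0.png')[125:235,245:455]; cv2.imwrite('pics/cscene.png',cv2.resize(a,None,fx=3.8,fy=3.8,interpolation=cv2.INTER_CUBIC))
E
```

```text
(no output)
```

View pics/ctop.png

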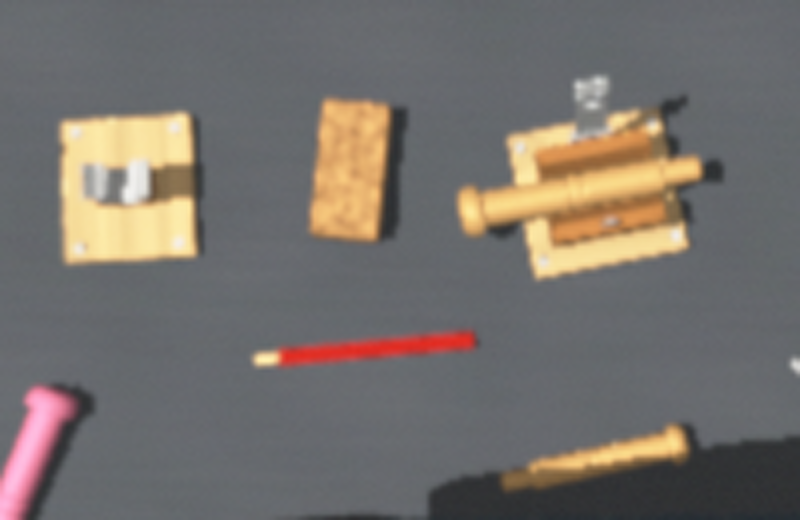

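View pics/cscene.png

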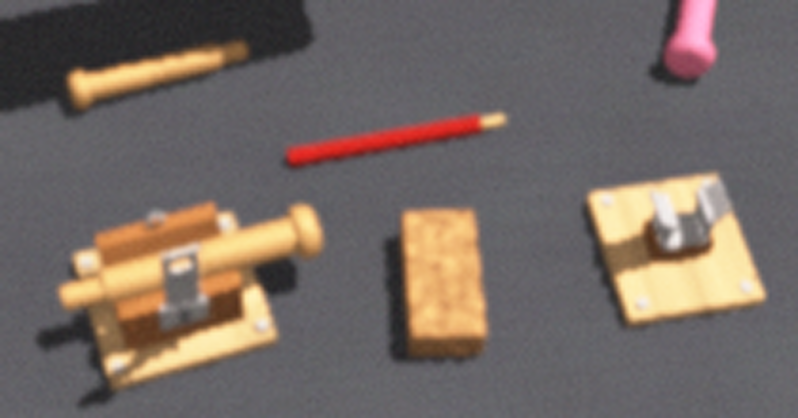

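The crop confirms it: the handle in the cradle (crop 590,190) has its knob to the left and is clearly bigger than the small one at crop (610,460). Now poses, from foot corners.

```bash
cat > fit.py <<'E'
from h import *
from scipy.optimize import least_squares
def corners(p,fx,fy,z=.012):
    x,y,a=p;c,s=np.cos(a),np.sin(a)
    q=np.array([[fx,fy],[-fx,fy],[-fx,-fy],[fx,-fy]])/2
    return np.c_[x+q[:,0]*c-q[:,1]*s,y+q[:,0]*s+q[:,1]*c,np.full(4,z)]
def fitc(obs,fx,fy,p0,z=.012):
    f=lambda p:np.concatenate([(proj(s,corners(p,fx,fy,z)[i])-np.array([u])).ravel() for s,L in obs for i,u in L])
    r=least_squares(f,p0,loss='soft_l1'); return r.x,r.fun
E
python3 - <<'E'
from fit import *
import pickle
T=pickle.load(open('top0.pkl','rb'));S=pickle.load(open('scene0.pkl','rb'))
t=lambda u,v:(200+(u+.5)/4-.5,160+(v+.5)/4-.5)
c=lambda u,v:(245+u/3.8,125+v/3.8)
# corner idx: 0:+x+y 1:-x+y 2:-x-y 3:+x-y ; top: up=+x, left=+y
cr=[(T,[(0,t(507,135)),(3,t(660,110)),(2,t(688,247)),(1,t(538,278))]),(S,[(0,c(277,341)),(3,c(115,387))])]
cl=[(T,[(0,t(62,122)),(3,t(188,113)),(2,t(197,256)),(1,t(66,263))]),(S,[(0,c(763,298)),(3,c(627,324)),(2,c(588,192)),(1,c(716,176))])]
for n,o,fx,fy,p0 in(('cradle',cr,.112,.12,(.55,-.1,.1)),('clip',cl,.11,.1,(.55,.2,0))):
    p,r=fitc(o,fx,fy,p0);print(n,p,np.degrees(p[2]),r.round(1))
    p,r=fitc(o[:1],fx,fy,p0);print(n,p,np.degrees(p[2]),r.round(1))
# handle ends: knob end face centre, tenon tip in top at z .045
for uv in(t(466,212),t(700,166)): print(atz(T,uv,.045))
for uv in(c(305,230),c(66,295)): print(atz(S,uv,.045))
E
```

```text
cradle [ 0.50591834 -0.16333077  0.20877833] 11.962117045325462 [-0.1  0.1 -0.5 -1.1  0.1 -0.1 -0.7 -0.3 -0.3 -0.9 -1.4 -0.3]
cradle [ 0.50489956 -0.16431748  0.20286689] 11.623416665279427 [ 0.3  0.3 -0.1 -0.7  0.3  0.3 -0.5 -0. ]
clip [0.50417947 0.19927237 0.06819672] 3.907384234675374 [-0.2 -0.3  0.5  0.2 -0.5 -0.4 -0.3 -0.3  0.2  0.1  0.1 -0.9 -0.8  0.5
 -0.2 -0.6]
clip [0.50358891 0.19880495 0.07847273] 4.496156057851886 [-0.3  0.   0.4  0.2 -0.2 -0.3  0.   0.1]
[ 0.48455093 -0.0626663   0.045     ]
[ 0.52171427 -0.23928311  0.045     ]
[ 0.48264019 -0.06520818  0.045     ]
[ 0.51706994 -0.23427833  0.045     ]
```

```bash
python3 -m inch '[{"xyz":[35,35,30],"dr":[0,0,10],"grip":85},{"xyz":[70,70,50],"dr":[0,0,20],"grip":85},{"xyz":[110,105,50],"dr":[0,0,30],"grip":85},{"xyz":[150,140,50],"dr":[0,0,40],"grip":85},{"xyz":[190,175,50],"dr":[0,0,50],"grip":85}]'
python3 -m inch '[{"xyz":[40,40,0],"dr":[0,0,9],"grip":85},{"xyz":[80,80,0],"dr":[0,0,18],"grip":85},{"xyz":[120,120,0],"dr":[0,0,27],"grip":85},{"xyz":[160,160,0],"dr":[0,0,36],"grip":85},{"xyz":[160,160,0],"dr":[0,0,36],"grip":85}]'
python3 - <<'E'
from h import *
import pickle
s=snap('wrist','w1.png');pickle.dump(s,open('w1.pkl','wb'))
o=arm.observe();print(o['position'],o['eef_rot'],o['t'])
E
```

```text
t: 0.78
position: [0.3636, -0.4243, 0.2812]
eef_rot: [-1.571, 0.0, -0.413]
wrist_force: [0.3, -0.3, 0.4]
grip_width: 0.0852
t: 1.4
position: [0.5247, -0.2623, 0.2809]
eef_rot: [-1.57, -0.0, 0.216]
wrist_force: [-0.3, 0.0, -0.2]
grip_width: 0.0849
[ 0.52337273 -0.26397199  0.28087445] [-1.57039986e+00  8.20276614e-04  2.13163659e-01] 1.45
```

View pics/w1.png

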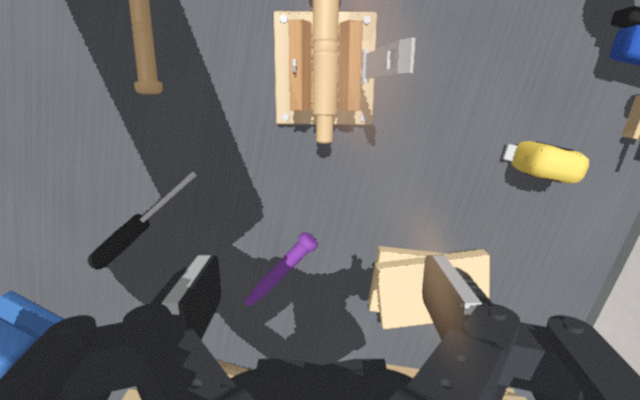

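```bash
python3 - <<'E'
import cv2
a=cv2.imread('pics/w1.png')[0:150,250:440]; cv2.imwrite('pics/cw1.png',cv2.resize(a,None,fx=4,fy=4,interpolation=cv2.INTER_CUBIC))
E
```

```text
(no output)
```

View pics/cw1.png

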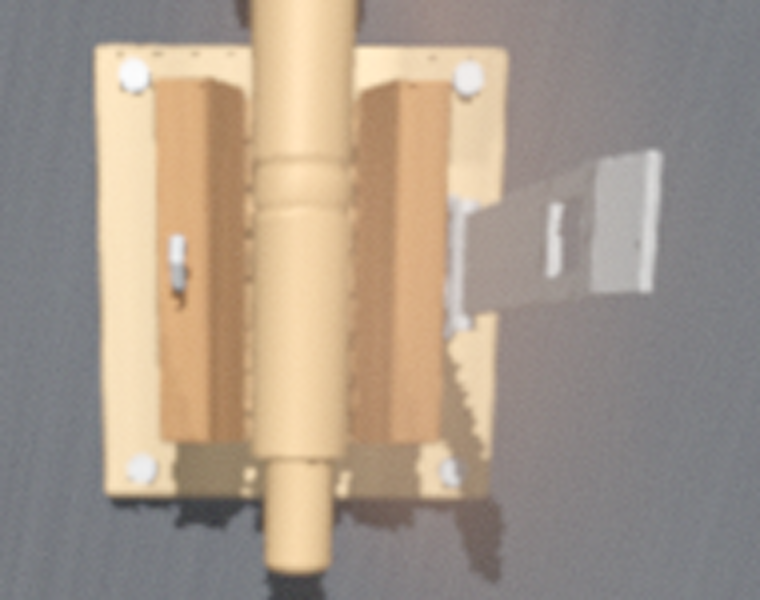

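```bash
python3 - <<'E'
from fit import *
import pickle
W=pickle.load(open('w1.pkl','rb'));T=pickle.load(open('top0.pkl','rb'))
w=lambda u,v:(250+(u+.5)/4-.5,(v+.5)/4-.5)
t=lambda u,v:(200+(u+.5)/4-.5,160+(v+.5)/4-.5)
ob=[(W,[(0,w(507,47)),(1,w(95,45)),(2,w(107,497)),(3,w(490,497))])]
p,r=fitc(ob,.112,.12,(.505,-.16,.2));print(p,np.degrees(p[2]),r.round(1))
ob.append((T,[(0,t(507,135)),(3,t(660,110)),(2,t(688,247)),(1,t(538,278))]))
p,r=fitc(ob,.112,.12,(.505,-.16,.2));print(p,np.degrees(p[2]),r.round(1))
# cradle-top corners z .058
ob=[(W,[(0,w(449,82)),(1,w(155,78)),(2,w(162,441)),(3,w(441,441))])]
p2,r=fitc(ob,.072,.086,(.505,-.16,.2),.058);print('top',p2,np.degrees(p2[2]),r.round(1))
# handle: rings mid, shoulder tenon
a=atz(W,w(302,182),.058);b=atz(W,w(298,460),.056);tt=atz(W,w(298,572),.047)
print(a,b,tt)
c,s=np.cos(p2[2]),np.sin(p2[2])
for q in(a,b,tt):
    d=q[:2]-p2[:2];print(c*d[0]+s*d[1],-s*d[0]+c*d[1])
# hasp tip: bottom/top end of lip, along local plane
E
```

```text
[ 0.50619397 -0.16298082  0.21240801] 12.170082321034194 [ 0.4 -0.1 -0.5  0.  -0.2 -0.   0.2  0.2]
[ 0.50605299 -0.16311572  0.21157294] 12.12223658473968 [ 0.3  0.  -0.6  0.1 -0.3  0.   0.   0.4 -0.2  0.1 -0.7 -1.2  0.  -0.2
 -0.7 -0.3]
top [ 0.50627479 -0.16299773  0.21325181] 12.218428519037607 [ 0.9 -1.  -0.5 -0.2 -0.4  0.6  0.2  0.7]
[ 0.5021013  -0.14403212  0.058     ] [ 0.51554036 -0.20931428  0.056     ] [ 0.52209065 -0.2385927   0.047     ]
-6.509037589568379e-05 0.01941927444642074
-0.0007467113888909981 -0.04722834122661367
-0.0005412649955888627 -0.07722983925653525
```

```bash
python3 -m inch '[{"xyz":[-10,56,0],"dr":[0,0,0],"grip":85},{"xyz":[-20,112,0],"dr":[0,0,0],"grip":85},{"xyz":[-30,167,-20],"dr":[0,0,0],"grip":70},{"xyz":[-30,167,-80],"dr":[0,0,0],"grip":70},{"xyz":[-30,167,-140],"dr":[0,0,0],"grip":70}]' 60
python3 - <<'E'
from h import *
import pickle
s=snap('scene','s2.png');pickle.dump(s,open('s2.pkl','wb'))
s=snap('wrist','w2.png');pickle.dump(s,open('w2.pkl','wb'))
o=arm.observe();print(o['position'],o['eef_rot'],o['t'])
a=cv2.imread('pics/s2.png')[100:250,200:400];b=cv2.imread('pics/w2.png')
cv2.imwrite('pics/c2.png',np.vstack([cv2.resize(a,(400,300)),cv2.resize(b,(400,250))]))
E
```

```text
t: 2.08
position: [0.4928, -0.0995, 0.141]
eef_rot: [-1.573, -0.003, 0.209]
wrist_force: [1.1, -0.8, -0.0]
grip_width: 0.0701
[ 0.48737189 -0.09776921  0.13574279] [-1.5620395   0.01284044  0.20783062] 2.175
```

View pics/c2.png

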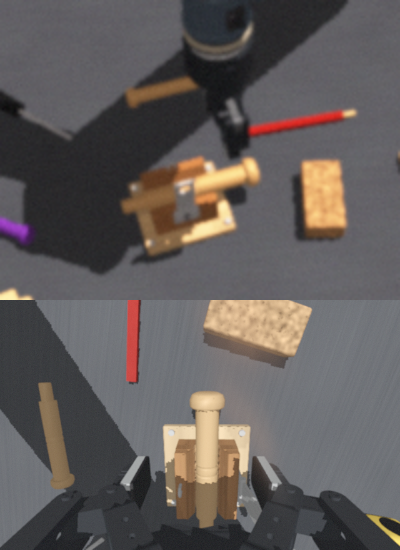

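The jaws straddle the shank just behind the knob (wrist 205,440 in the lower half). Descend, close, then lift.

```bash
python3 -m inch '[{"xyz":[0,0,-45],"dr":[0,0,0],"grip":70},{"xyz":[0,0,-85],"dr":[0,0,0],"grip":60},{"xyz":[0,0,-110],"dr":[0,0,0],"grip":60},{"xyz":[0,0,-117],"dr":[0,0,0],"grip":60},{"xyz":[0,0,-117],"dr":[0,0,0],"grip":60}]' 60
python3 -m inch '[{"xyz":[0,0,0],"dr":[0,0,0],"grip":15},{"xyz":[0,0,0],"dr":[0,0,0],"grip":15},{"xyz":[0,0,0],"dr":[0,0,0],"grip":15},{"xyz":[0,0,0],"dr":[0,0,0],"grip":15}]' 60
```

```text
t: 2.8
position: [0.4936, -0.0997, 0.0256]
eef_rot: [-1.572, -0.002, 0.209]
wrist_force: [-0.9, -0.2, -0.3]
grip_width: 0.0604
t: 3.3
position: [0.4933, -0.0989, 0.0252]
eef_rot: [-1.572, -0.002, 0.21]
wrist_force: [-0.8, 0.0, 6.2]
grip_width: 0.0242
```

```bash
python3 -m inch '[{"xyz":[0,0,10],"dr":[0,0,0],"grip":15},{"xyz":[0,0,30],"dr":[0,0,0],"grip":15},{"xyz":[0,0,60],"dr":[0,0,0],"grip":15},{"xyz":[0,0,90],"dr":[0,0,0],"grip":15},{"xyz":[0,0,110],"dr":[0,0,0],"grip":15}]' 60
python3 -m inch '[{"xyz":[0,0,10],"dr":[0,0,0],"grip":15},{"xyz":[0,0,10],"dr":[0,0,0],"grip":15}]' 60
python3 - <<'E'
from h import *
import pickle
s=snap('scene','s3.png');pickle.dump(s,open('s3.pkl','wb'))
s=snap('wrist','w3.png');pickle.dump(s,open('w3.pkl','wb'))
o=arm.observe();print(o['position'],o['eef_rot'],o['t'])
a=cv2.imread('pics/s3.png')[100:250,200:400];b=cv2.imread('pics/w3.png')[:,100:540]
cv2.imwrite('pics/c3.png',np.hstack([cv2.resize(a,(400,300)),cv2.resize(b,(330,300))]))
E
```

```text
t: 3.92
position: [0.4926, -0.0986, 0.1359]
eef_rot: [-1.571, -0.001, 0.21]
wrist_force: [0.0, 0.9, -0.4]
grip_width: 0.0247
t: 4.18
position: [0.4927, -0.0986, 0.1448]
eef_rot: [-1.571, -0.001, 0.21]
wrist_force: [-0.4, 0.4, -1.4]
grip_width: 0.0239
[ 0.49202726 -0.09840586  0.14370088] [-1.56986661e+00  1.27759255e-03  2.09987279e-01] 4.275
```

View pics/c3.png

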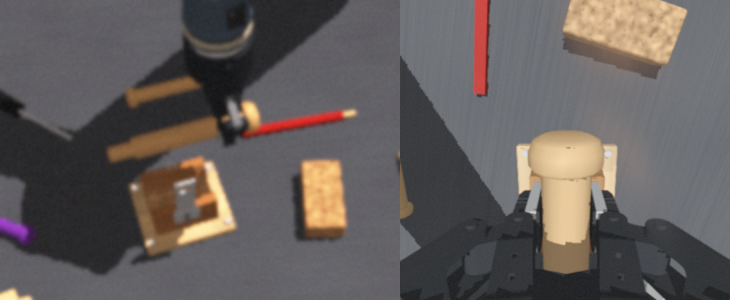

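```bash
python3 - <<'E'
from h import *
import pickle
S=pickle.load(open('s3.pkl','rb'));W=pickle.load(open('w3.pkl','rb'))
g=np.array([.4921,-.0984,.1637]);a=.2100;ey=np.array([-np.sin(a),np.cos(a),0])
im=cv2.imread('pics/s3.png')
im=cv2.resize(im,None,fx=4,fy=4,interpolation=cv2.INTER_CUBIC)
for y,col in((-143,(0,255,0)),(-113,(0,255,255)),(41,(255,0,0)),(-48,(255,0,255))):
    u=proj(S,g+ey*y/1000)[0];print(u);cv2.circle(im,tuple(int(v) for v in u*4+1.5),4,col,-1)
cv2.imwrite('pics/c3b.png',im[520:760,960:1400])
im=cv2.imread('pics/w3.png')
for y,col in((25,(0,255,255)),(41,(255,0,0)),(0,(255,0,255))):
    u=proj(W,g+ey*y/1000)[0];print(u);cv2.circle(im,tuple(int(v) for v in u),3,col,-1)
cv2.imwrite('pics/c3c.png',im[150:400,150:500])
E
```

```text
[253.77744111 178.44875687]
[266.10971236 175.10945914]
[327.73466078 158.45605617]
[292.46533948 167.98040178]
[322.70080716 224.80968522]
[322.71859143 183.69169199]
[322.67261661 283.52918456]
```

View pics/c3b.png

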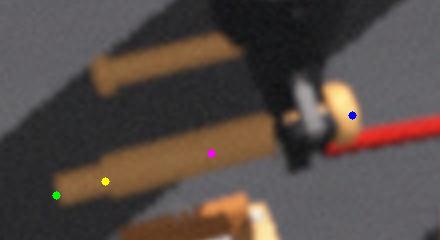

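View pics/c3c.png

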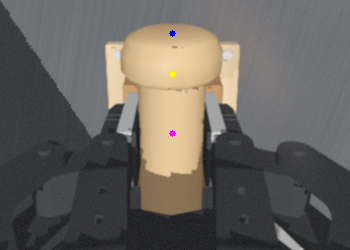

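```bash
python3 -m inch '[{"xyz":[0,40,40],"dr":[0,0,0],"grip":15},{"xyz":[0,85,80],"dr":[0,0,0],"grip":15},{"xyz":[0,130,110],"dr":[0,0,0],"grip":15},{"xyz":[0,165,125],"dr":[0,0,0],"grip":15},{"xyz":[0,180,125],"dr":[0,0,0],"grip":15}]' 60
python3 -m inch '[{"xyz":[0,0,0],"dr":[0,0,0],"grip":15}]' 60
python3 - <<'E'
from h import *
import pickle
s=snap('wrist','w4.png');pickle.dump(s,open('w4.pkl','wb'))
o=arm.observe();print(o['position'],o['eef_rot'],o['t'])
c=proj(s,[.504,.199,.012])[0];print(c)
u,v=int(c[0])-95,max(0,int(c[1])-75);print(u,v)
b=cv2.imread('pics/w4.png')[v:v+150,u:u+190]
cv2.imwrite('pics/c4.png',cv2.resize(b,None,fx=4,fy=4,interpolation=cv2.INTER_CUBIC))
E
```

```text
t: 4.9
position: [0.4927, 0.0828, 0.2694]
eef_rot: [-1.571, -0.001, 0.212]
wrist_force: [-0.7, -0.6, -0.7]
grip_width: 0.024
t: 5.03
position: [0.4918, 0.0816, 0.2679]
eef_rot: [-1.571, 0.003, 0.212]
wrist_force: [-0.5, -0.2, -0.9]
grip_width: 0.0242
[0.49184854 0.08087299 0.26774915] [-1.5706984   0.00331306  0.21049156] 5.075
[356.61524569  57.42872981]
261 0
```

View pics/c4.png

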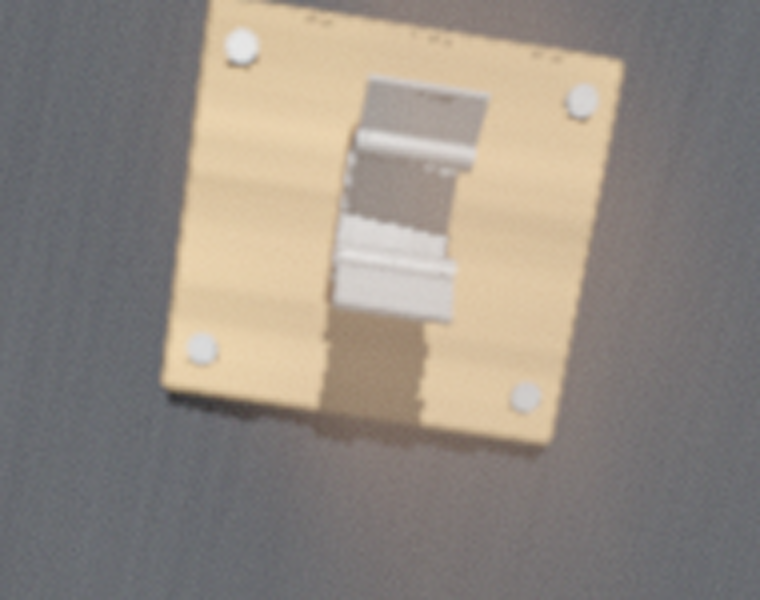

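```bash
python3 - <<'E'
from fit import *
import pickle
W=pickle.load(open('w4.pkl','rb'))
w=lambda u,v:(261+(u+.5)/4-.5,(v+.5)/4-.5)
p,r=fitc([(W,[(0,w(623,62)),(1,w(212,-1)),(2,w(162,387)),(3,w(548,442))])],.11,.10,(.504,.2,.07));print(p,np.degrees(p[2]),r.round(1))
q=[atz(W,w(*k),.066) for k in((368,77),(490,96),(333,305),(451,320))];print(np.array(q),np.mean(q,0))
p2,r=fitc([(W,[(1,w(368,77)),(0,w(490,96)),(2,w(333,305)),(3,w(451,320))])],.028,.048,(.504,.2,.07),.066);print(p2,np.degrees(p2[2]),r.round(1))
E
```

```text
[0.50455029 0.19976891 0.06933852] 3.97280430351036 [ 0.6 -0.3 -0.8 -1.3 -0.5  0.6  0.6  1.4]
[[0.48901473 0.22387557 0.066     ]
 [0.51702525 0.22591164 0.066     ]
 [0.49236971 0.17419073 0.066     ]
 [0.52034688 0.17679584 0.066     ]] [0.50468914 0.20019345 0.066     ]
[0.50467251 0.2003002  0.06844833] 3.921800346896696 [-0.1  0.7 -0.2  0.8  0.3 -1.3  0.1 -0.6]
```

```bash
python3 -m inch '[{"xyz":[0,15,0],"dr":[0,0,-10],"grip":15},{"xyz":[10,30,0],"dr":[0,0,-20],"grip":15},{"xyz":[20,50,0],"dr":[0,0,-30],"grip":15},{"xyz":[30,70,0],"dr":[0,0,-40],"grip":15},{"xyz":[40,85,0],"dr":[0,0,-50],"grip":15}]' 120
python3 -m inch '[{"xyz":[6,10,0],"dr":[0,0,-10],"grip":15},{"xyz":[12,20,-20],"dr":[0,0,-20],"grip":15},{"xyz":[16,28,-60],"dr":[0,0,-30],"grip":15},{"xyz":[18,34,-110],"dr":[0,0,-40],"grip":15},{"xyz":[20,36,-150],"dr":[0,0,-48],"grip":15}]' 120
python3 -m inch '[{"xyz":[0,0,-20],"dr":[0,0,0],"grip":15},{"xyz":[0,0,-20],"dr":[0,0,0],"grip":15}]' 120
python3 - <<'E'
from h import *
import pickle
s=snap('scene','s5.png');pickle.dump(s,open('s5.pkl','wb'))
o=arm.observe();print(o['position'],o['eef_rot'],o['t'])
im=cv2.resize(cv2.imread('pics/s5.png'),None,fx=4,fy=4,interpolation=cv2.INTER_CUBIC)
g=np.array(o['position'])+[0,0,.0205];a=o['eef_rot'][2];ey=np.array([-np.sin(a),np.cos(a),0])
for y,col in((-143,(0,255,0)),(-113,(0,255,255)),(41,(255,0,0)),(-48,(255,0,255))):
    u=proj(s,g+ey*y/1000)[0];cv2.circle(im,tuple(int(v) for v in u*4+1.5),4,col,-1)
u=proj(s,[.5046,.2,.045])[0]*4
cv2.imwrite('pics/c5.png',im[int(u[1])-300:int(u[1])+200,int(u[0])-350:int(u[0])+350])
E
```

```text
t: 5.7
position: [0.5329, 0.1651, 0.2677]
eef_rot: [-1.573, 0.002, -0.67]
wrist_force: [-0.4, -0.2, -0.8]
grip_width: 0.0231
t: 6.32
position: [0.552, 0.2005, 0.116]
eef_rot: [-1.574, -0.001, -1.507]
wrist_force: [0.7, 0.2, 0.1]
grip_width: 0.0227
t: 6.58
position: [0.5511, 0.2003, 0.0962]
eef_rot: [-1.577, -0.001, -1.502]
wrist_force: [-0.0, -0.5, -1.0]
grip_width: 0.0232
[0.55225533 0.20079786 0.09782243] [-1.57398920e+00 -6.17186488e-04 -1.50210337e+00] 6.625
```

View pics/c5.png

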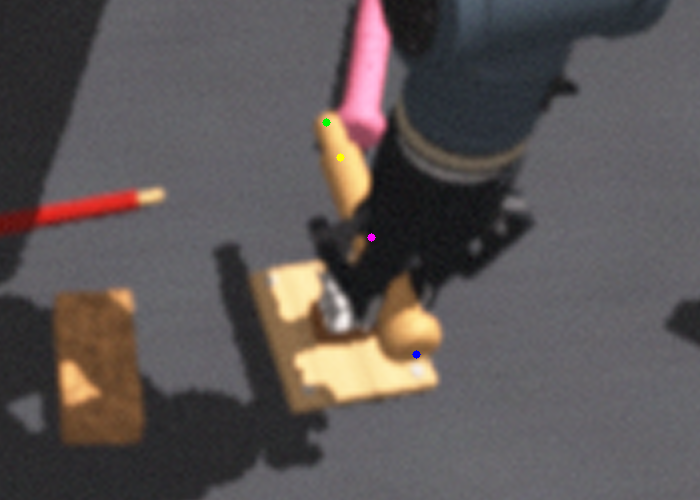

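```bash
python3 -m inch '[{"xyz":[0,2,-20],"dr":[0,0,0],"grip":15},{"xyz":[0,2,-40],"dr":[0,0,0],"grip":15},{"xyz":[0,2,-50],"dr":[0,0,0],"grip":15},{"xyz":[0,2,-58],"dr":[0,0,0],"grip":15},{"xyz":[0,2,-64],"dr":[0,0,0],"grip":15}]' 120
python3 -m inch '[{"xyz":[0,0,-5],"dr":[0,0,0],"grip":15},{"xyz":[0,0,-9],"dr":[0,0,0],"grip":15},{"xyz":[0,0,-10],"dr":[0,0,0],"grip":15}]' 120
python3 - <<'E'
from h import *
import pickle
o=arm.observe();print(o['position'],o['eef_rot'],o['t'],o['wrist_force'],o['ft_torque'])
s=snap('scene','s6.png');pickle.dump(s,open('s6.pkl','wb'))
im=cv2.resize(cv2.imread('pics/s6.png'),None,fx=4,fy=4,interpolation=cv2.INTER_CUBIC)
u=proj(s,[.5046,.2,.045])[0]*4
cv2.imwrite('pics/c6.png',im[int(u[1])-250:int(u[1])+200,int(u[0])-350:int(u[0])+350])
E
```

```text
t: 7.25
position: [0.5537, 0.2041, 0.0362]
eef_rot: [-1.569, -0.0, -1.5]
wrist_force: [-0.1, -0.2, 3.0]
grip_width: 0.0228
t: 7.62
position: [0.5528, 0.2043, 0.0254]
eef_rot: [-1.571, -0.0, -1.5]
wrist_force: [0.3, -1.3, 5.0]
grip_width: 0.0229
[0.55280459 0.20429453 0.0254463 ] [-1.57062980e+00 -1.57932049e-04 -1.50017073e+00] 7.625 [ 0.29426891 -1.3066372   5.02287284] [-0.26808437  0.19997081  0.06187927]
```

View pics/c6.png

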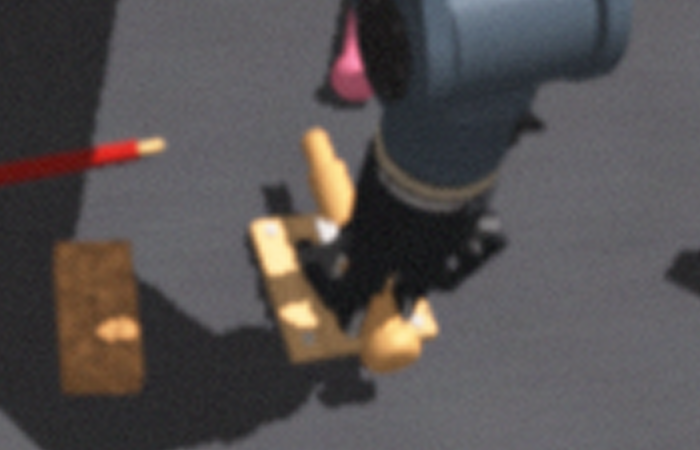

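```bash
python3 -m inch '[{"xyz":[0,0,0],"dr":[0,0,0],"grip":65},{"xyz":[0,0,0],"dr":[0,0,0],"grip":65},{"xyz":[0,0,0],"dr":[0,0,0],"grip":65},{"xyz":[0,0,30],"dr":[0,0,0],"grip":65},{"xyz":[0,0,80],"dr":[0,0,0],"grip":65}]' 60
python3 -m inch '[{"xyz":[0,0,50],"dr":[0,0,0],"grip":65},{"xyz":[-30,0,100],"dr":[0,0,0],"grip":50},{"xyz":[-90,0,140],"dr":[0,0,0],"grip":30},{"xyz":[-140,0,140],"dr":[0,0,0],"grip":0},{"xyz":[-140,0,140],"dr":[0,0,0],"grip":0}]' 60
python3 - <<'E'
from h import *
import pickle
o=arm.observe();print(o['position'],o['eef_rot'],o['t'],o['wrist_force'])
for n in('scene','top','wrist'):
    s=snap(n,n[0]+'7.png');pickle.dump(s,open(n[0]+'7.pkl','wb'))
a=cv2.imread('pics/s7.png')[130:230,350:480];b=cv2.imread('pics/t7.png')[160:260,180:280]
cv2.imwrite('pics/c7.png',np.hstack([cv2.resize(a,(455,350),interpolation=2),cv2.resize(b,(345,350),interpolation=2)]))
E
```

```text
t: 8.3
position: [0.551, 0.2041, 0.1043]
eef_rot: [-1.576, -0.0, -1.501]
wrist_force: [0.3, 0.0, -0.6]
grip_width: 0.0647
t: 8.93
position: [0.4067, 0.2041, 0.2454]
eef_rot: [-1.576, -0.0, -1.499]
wrist_force: [1.0, 0.9, -0.6]
grip_width: 0.0003
[0.40667752 0.20409542 0.24539592] [-1.57557343e+00 -3.10706256e-04 -1.49868163e+00] 8.925 [ 1.01211349  0.87195986 -0.63500084]
```

View pics/c7.png

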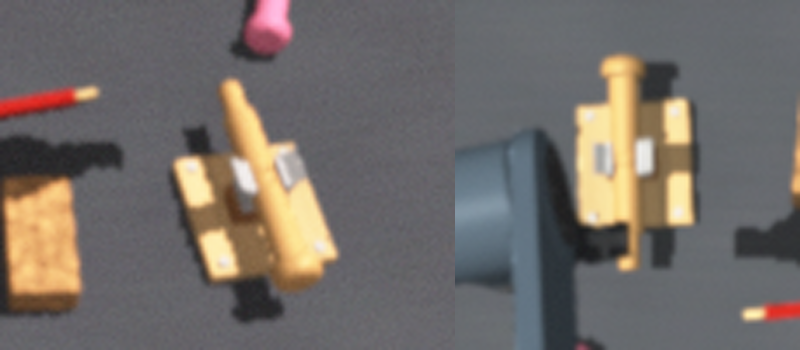

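View pics/w7.png

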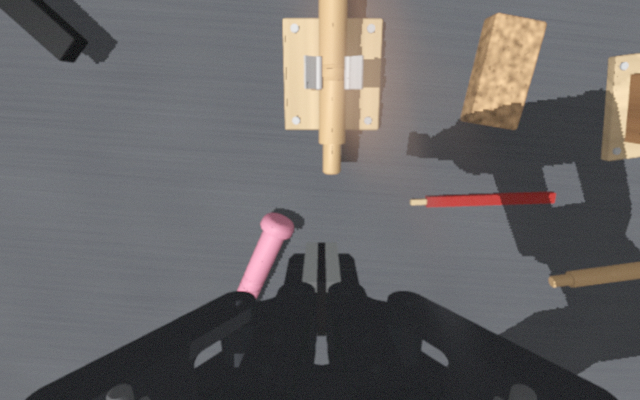

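```bash
python3 - <<'E'
import cv2,numpy as np
a=cv2.imread('pics/s7.png')[145:225,395:455];b=cv2.imread('pics/t7.png')[165:245,205:265];c=cv2.imread('pics/w7.png')[0:185,270:395]
r=lambda i,f:cv2.resize(i,None,fx=f,fy=f,interpolation=2)
cv2.imwrite('pics/c8.png',np.hstack([r(a,7),np.zeros((560,380,3),np.uint8)+0])[:,:800]); 
o=np.zeros((560,800,3),np.uint8);o[:,:420]=r(a,7);o[:560,420:796]=r(c,3)[:555+5,:375+1][:560].copy() if False else 0
cc=r(c,3);o[:555,420:795]=cc[:555];cv2.imwrite('pics/c8.png',o)
cv2.imwrite('pics/c8t.png',r(b,7))
E
```

```text
(no output)
```

View pics/c8.png

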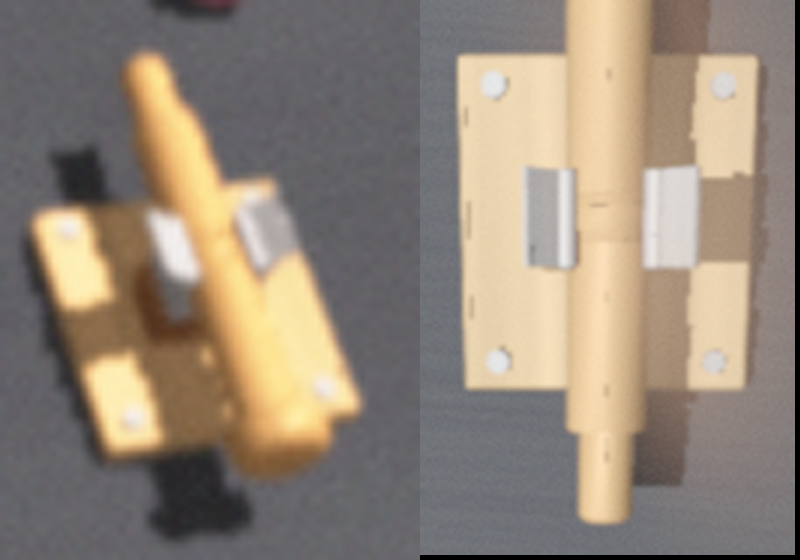

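View pics/c8t.png

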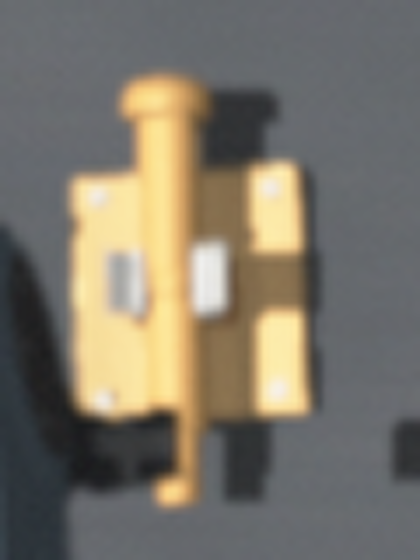

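```bash
python3 - <<'E'
from h import *
import pickle
S,T,W=[pickle.load(open(k+'7.pkl','rb')) for k in 'stw']
s=lambda u,v:(395+(u+.5)/7-.5,145+(v+.5)/7-.5);t=lambda u,v:(205+(u+.5)/7-.5,165+(v+.5)/7-.5);w=lambda u,v:(270+(u-420+.5)/3-.5,(v+.5)/3-.5)
o=[(S,s(147,68)),(T,t(176,495)),(W,w(604,512))]
P=tri(o);print('tip',P,[ (proj(k,P)[0]-u).round(1) for k,u in o])
P=tri([o[0],o[2]]);print('tip SW',P)
o=[(S,s(275,440)),(T,t(166,85))];P=tri(o);print('knobend',P,[ (proj(k,P)[0]-u).round(1) for k,u in o])
# overlay predicted level
a=np.radians(4);ex=np.array([np.cos(a),np.sin(a),0]);C=np.array([.5046,.2,.045])
for pit in(0,5,10):
    p=np.radians(pit);d=ex*np.cos(p)-np.array([0,0,np.sin(p)])
    for y in(-.095,-.065,.089):
        q=C+d*y;u=proj(S,q)[0];v=proj(W,q)[0];x=proj(T,q)[0];print(pit,y,((u-[395,145])*7).round(),((v-[270,0])*3+[420,0]).round(),((x-[205,165])*7).round())
E
```

```text
tip [0.41305802 0.19480226 0.05229047] [array([-0. ,  0.1]), array([-0.2, -0.1]), array([0.3, 0.6])]
tip SW [0.41368741 0.19489145 0.05338644]
knobend [0.58891837 0.20286222 0.05703522] [array([ 0.6, -0. ]), array([0.5, 0.1])]
0 -0.095 [135.  71.] [607. 518.] [178. 500.]
0 -0.065 [157. 131.] [608. 429.] [176. 430.]
0 0.089 [281. 463.] [612. -99.] [164.  78.]
5 -0.095 [139.  59.] [608. 522.] [175. 498.]
5 -0.065 [160. 122.] [608. 430.] [173. 428.]
5 0.089 [276. 473.] [611. -89.] [168.  82.]
10 -0.095 [144.  48.] [608. 525.] [171. 494.]
10 -0.065 [163. 115.] [609. 430.] [171. 426.]
10 0.089 [271. 481.] [610. -76.] [171.  87.]
```

```bash
cat > ov.py <<'E'
from h import *
def cyl(y0,y1,r):
    th=np.linspace(0,2*np.pi,60)
    return np.vstack([np.c_[r*np.cos(th),np.full(60,y),r*np.sin(th)] for y in(y0,y1)])
PARTS=[cyl(-.095,-.065,.009),cyl(-.065,.073,.013),cyl(.073,.089,.019)]
def overlay(s,im,O,d,f,off,col):
    d=np.array(d)/np.linalg.norm(d);x=np.cross(d,[0,0,1]);x/=np.linalg.norm(x);z=np.cross(x,d)
    R=np.c_[x,d,z]
    for p in PARTS:
        u=proj(s,p@R.T+O); h=cv2.convexHull(((u-off+.5)*f-.5).astype(np.float32)).astype(int)
        cv2.polylines(im,[h],True,col,1,cv2.LINE_AA)
E
python3 - <<'E'
from ov import *
import pickle
S,T,W=[pickle.load(open(k+'7.pkl','rb')) for k in 'stw']
a=np.radians(4);ex=np.array([np.cos(a),np.sin(a),0])
out=[]
for s,fn,off,sz,f in((S,'s7',(400,148),(50,72),8),(W,'w7',(305,80),(50,98),8)):
    im=cv2.resize(cv2.imread(f'pics/{fn}.png')[off[1]:off[1]+sz[1],off[0]:off[0]+sz[0]],None,fx=f,fy=f,interpolation=2)[:576]
    overlay(s,im,np.array([.5046,.2,.045]),ex,f,np.array(off),(0,255,0))
    overlay(s,im,np.array([.5046,.2,.053]),ex,f,np.array(off),(0,0,255))
    out.append(im)
cv2.imwrite('pics/c9.png',np.hstack(out))
E
```

```text
(no output)
```

View pics/c9.png

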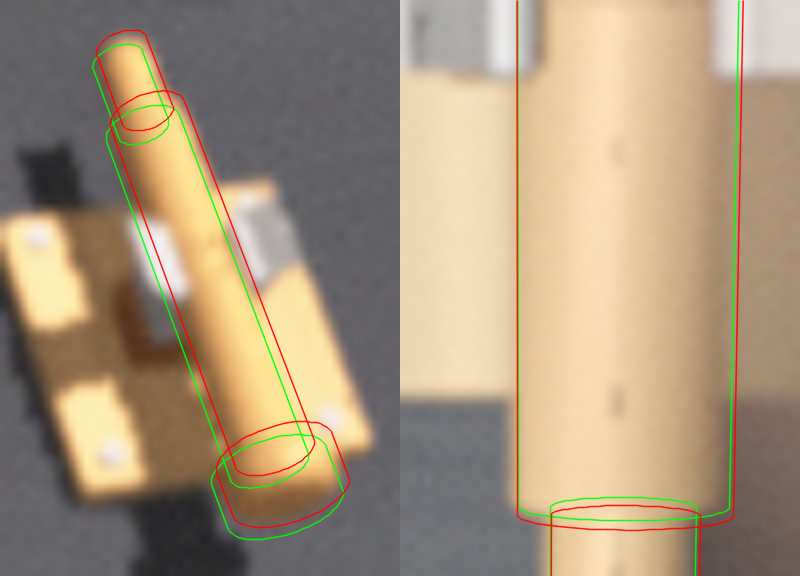

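```bash
python3 -m inch '[{"xyz":[30,-4,-30],"dr":[0,0,0],"grip":0},{"xyz":[57,-7,-80],"dr":[0,0,0],"grip":0},{"xyz":[57,-7,-140],"dr":[0,0,0],"grip":0},{"xyz":[57,-7,-165],"dr":[0,0,0],"grip":0},{"xyz":[57,-7,-170],"dr":[0,0,0],"grip":0}]' 60
python3 -m inch '[{"xyz":[0,0,-2],"dr":[0,0,0],"grip":0},{"xyz":[0,0,-4],"dr":[0,0,0],"grip":0},{"xyz":[0,0,-6],"dr":[0,0,0],"grip":0}]' 60
python3 -m inch '[{"xyz":[0,0,-3],"dr":[0,0,0],"grip":0},{"xyz":[0,0,-6],"dr":[0,0,0],"grip":0}]' 60
```

```text
t: 9.7
position: [0.4698, 0.1969, 0.0727]
eef_rot: [-1.575, -0.0, -1.501]
wrist_force: [-0.1, -0.1, -1.0]
grip_width: -0.0001
t: 10.07
position: [0.4705, 0.1976, 0.0703]
eef_rot: [-1.568, 0.0, -1.5]
wrist_force: [-0.5, 0.3, -0.3]
grip_width: -0.0001
t: 10.32
position: [0.4698, 0.1974, 0.0635]
eef_rot: [-1.57, 0.0, -1.5]
wrist_force: [-0.3, 1.2, 0.2]
grip_width: -0.0003
```

```bash
for i in 1 ; do python3 -m inch '[{"xyz":[0,0,-2],"dr":[0,0,0],"grip":0},{"xyz":[0,0,-2],"dr":[0,0,0],"grip":0}]'; python3 -m inch '[{"xyz":[0,0,-2],"dr":[0,0,0],"grip":0},{"xyz":[0,0,-2],"dr":[0,0,0],"grip":0}]'; python3 -m inch '[{"xyz":[0,0,-2],"dr":[0,0,0],"grip":0},{"xyz":[0,0,-2],"dr":[0,0,0],"grip":0}]';  python3 -m inch '[{"xyz":[0,0,-2],"dr":[0,0,0],"grip":0},{"xyz":[0,0,-2],"dr":[0,0,0],"grip":0}]';done
```

```text
t: 10.58
position: [0.4694, 0.1973, 0.0611]
eef_rot: [-1.571, -0.0, -1.5]
wrist_force: [0.2, 0.0, -0.1]
grip_width: 0.0
t: 10.82
position: [0.4695, 0.1973, 0.0592]
eef_rot: [-1.571, -0.0, -1.5]
wrist_force: [-0.1, -0.5, -1.1]
grip_width: -0.0002
t: 11.08
position: [0.4692, 0.1973, 0.0573]
eef_rot: [-1.572, -0.0, -1.5]
wrist_force: [-1.0, -0.6, 3.2]
grip_width: 0.0002
t: 11.32
position: [0.4678, 0.1972, 0.0557]
eef_rot: [-1.574, -0.0, -1.5]
wrist_force: [-3.4, 0.8, 7.5]
grip_width: 0.0001
```

```bash
python3 -m inch '[{"xyz":[0,0,30],"dr":[0,0,0],"grip":0},{"xyz":[0,0,70],"dr":[0,0,10],"grip":20},{"xyz":[-4,0,100],"dr":[0,0,20],"grip":40},{"xyz":[-8,0,110],"dr":[0,0,30],"grip":60},{"xyz":[-12,0,110],"dr":[0,0,40],"grip":65}]' 60
python3 -m inch '[{"xyz":[0,0,0],"dr":[0,0,10],"grip":65},{"xyz":[0,0,0],"dr":[0,0,20],"grip":65},{"xyz":[0,0,0],"dr":[0,0,30],"grip":65},{"xyz":[0,0,0],"dr":[0,0,40],"grip":65},{"xyz":[0,0,0],"dr":[0,0,50],"grip":65}]'
python3 -m inch '[{"xyz":[0,0,0],"dr":[0,0,10],"grip":65},{"xyz":[0,0,0],"dr":[0,0,20],"grip":65},{"xyz":[0,0,0],"dr":[0,0,30],"grip":65},{"xyz":[0,0,0],"dr":[0,0,40],"grip":65},{"xyz":[0,0,0],"dr":[0,0,50],"grip":65}]'
python3 -m inch '[{"xyz":[0,0,0],"dr":[0,0,10],"grip":65},{"xyz":[0,0,0],"dr":[0,0,20],"grip":65},{"xyz":[0,0,0],"dr":[0,0,30],"grip":65},{"xyz":[0,0,0],"dr":[0,0,40],"grip":65},{"xyz":[0,0,0],"dr":[0,0,40],"grip":65}]'
python3 - <<'E'
from h import *
o=arm.observe();print(o['position'],o['eef_rot'],o['t'],o['wrist_force'])
s=snap('wrist','w10.png')
g=np.array([.4577,.1967,.045]);ex=np.array([np.cos(.07),np.sin(.07),0])
im=cv2.imread('pics/w10.png')
for y in(-.048,-.018,0): 
    u=proj(s,g+ex*y)[0];cv2.circle(im,tuple(int(v) for v in u),4,(0,255,0),-1)
cv2.imwrite('pics/w10.png',im)
E
```

```text
t: 11.95
position: [0.4585, 0.1975, 0.1665]
eef_rot: [-1.568, -0.002, -0.797]
wrist_force: [0.1, 0.4, 0.7]
grip_width: 0.0651
t: 12.58
position: [0.4578, 0.1973, 0.1652]
eef_rot: [-1.571, -0.0, 0.076]
wrist_force: [-0.1, -0.2, 0.5]
grip_width: 0.065
t: 13.2
position: [0.4578, 0.1973, 0.1652]
eef_rot: [-1.571, -0.0, 0.949]
wrist_force: [0.9, -0.7, 1.1]
grip_width: 0.0651
t: 13.82
position: [0.4577, 0.1973, 0.1652]
eef_rot: [-1.571, -0.0, 1.639]
wrist_force: [0.4, 0.3, -0.5]
grip_width: 0.065
[0.45770697 0.19731396 0.16520971] [-1.57101976e+00 -2.30955917e-05  1.63904244e+00] 13.825 [ 0.43053384  0.27617797 -0.54908603]
```

View pics/w10.png

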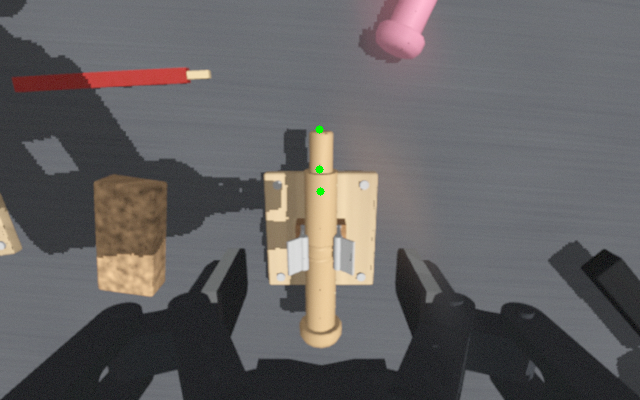

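```bash
python3 -m inch '[{"xyz":[0,0,-50],"dr":[0,0,0],"grip":65},{"xyz":[0,0,-100],"dr":[0,0,0],"grip":60},{"xyz":[0,0,-130],"dr":[0,0,0],"grip":60},{"xyz":[0,0,-140],"dr":[0,0,0],"grip":60},{"xyz":[0,0,-140],"dr":[0,0,0],"grip":60}]' 100
python3 -m inch '[{"xyz":[0,0,0],"dr":[0,0,0],"grip":15},{"xyz":[0,0,0],"dr":[0,0,0],"grip":15},{"xyz":[0,0,0],"dr":[0,0,0],"grip":15},{"xyz":[0,0,0],"dr":[0,0,0],"grip":15}]' 100
python3 -m inch '[{"xyz":[0,0,5],"dr":[0,0,0],"grip":15},{"xyz":[0,0,10],"dr":[0,0,0],"grip":15},{"xyz":[0,0,15],"dr":[0,0,0],"grip":15},{"xyz":[0,0,22],"dr":[0,0,0],"grip":15},{"xyz":[0,0,30],"dr":[0,0,0],"grip":15}]' 120
python3 -m inch '[{"xyz":[0,0,30],"dr":[0,0,0],"grip":15},{"xyz":[0,0,70],"dr":[0,0,0],"grip":15},{"xyz":[0,0,100],"dr":[0,0,0],"grip":15},{"xyz":[0,0,100],"dr":[0,0,0],"grip":15}]' 120
python3 - <<'E'
from h import *
import pickle
o=arm.observe();print(o['position'],o['eef_rot'],o['t'],o['wrist_force'])
for n in('scene','wrist'):
    s=snap(n,n[0]+'11.png');pickle.dump(s,open(n[0]+'11.pkl','wb'))
a=cv2.imread('pics/s11.png')[80:240,340:500];b=cv2.imread('pics/w11.png')
cv2.imwrite('pics/c11.png',np.hstack([cv2.resize(a,(350,350),interpolation=2),cv2.resize(b,(450,350),interpolation=2)]))
E
```

```text
t: 14.5
position: [0.4577, 0.1974, 0.0252]
eef_rot: [-1.57, 0.0, 1.64]
wrist_force: [-0.5, 0.2, 0.2]
grip_width: 0.0598
t: 15.0
position: [0.4583, 0.1975, 0.026]
eef_rot: [-1.573, -0.0, 1.641]
wrist_force: [-0.8, 0.8, 3.0]
grip_width: 0.0237
t: 15.62
position: [0.4579, 0.1974, 0.0561]
eef_rot: [-1.572, -0.0, 1.641]
wrist_force: [0.8, -0.6, -0.7]
grip_width: 0.0229
t: 16.12
position: [0.4594, 0.1978, 0.1581]
eef_rot: [-1.578, -0.001, 1.641]
wrist_force: [-0.1, -0.1, -1.8]
grip_width: 0.0229
[0.45941597 0.19776827 0.15811078] [-1.57753117e+00 -7.98210935e-04  1.64129820e+00] 16.125 [-0.12655268 -0.087918   -1.84134632]
```

View pics/c11.png

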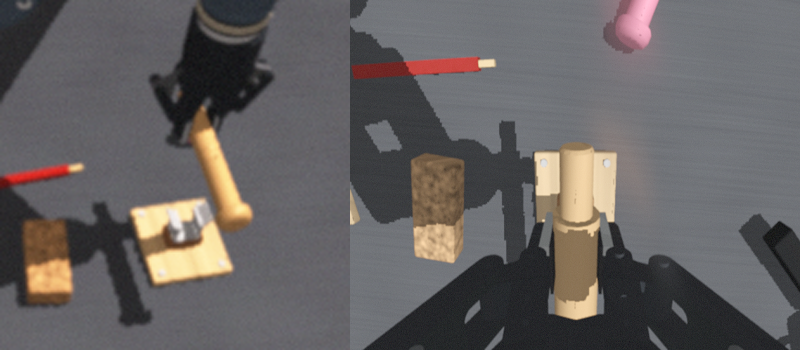

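```bash
python3 - <<'E'
from ov import *
import pickle
S,W=[pickle.load(open(k+'11.pkl','rb')) for k in 'sw']
g=np.array([.4580,.1975,.1555+.0198]);a=1.641-np.pi/2;ex=np.array([np.cos(a),np.sin(a),0])
out=[]
for s,fn,off,sz,f in((S,'s11',(415,110),(50,80),7),(W,'w11',(480-480+470,150),(100,130),4)):
    im=cv2.imread(f'pics/{fn}.png')
    if fn=='w11': off=(470-0,150); 
    im=cv2.resize(im[off[1]:off[1]+sz[1],off[0]:off[0]+sz[0]],None,fx=f,fy=f,interpolation=2)
    for pit,col in((0,(0,255,0)),(4,(0,0,255))):
        p=np.radians(pit);d=ex*np.cos(p)-np.array([0,0,np.sin(p)])
        overlay(s,im,g+.047*d,d,f,np.array(off),col)
    im=cv2.copyMakeBorder(im,0,560-im.shape[0],0,0,0);out.append(im)
cv2.imwrite('pics/c12.png',out[0])
im=cv2.imread('pics/w11.png')
overlay(W,im,g+.047*ex,ex,1,np.zeros(2),(0,255,0))
cv2.imwrite('pics/c12w.png',im[130:400,200:440])
E
```

```text
(no output)
```

View pics/c12.png

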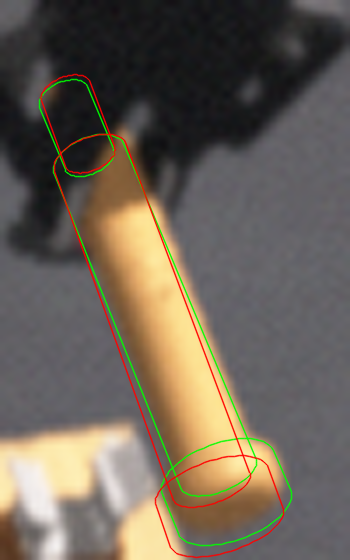

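View pics/c12w.png

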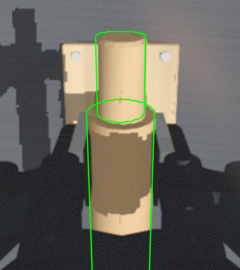

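```bash
python3 -m inch '[{"xyz":[0,0,15],"dr":[0,0,-10],"grip":15},{"xyz":[0,-10,25],"dr":[0,0,-20],"grip":15},{"xyz":[5,-20,25],"dr":[0,0,-30],"grip":15},{"xyz":[10,-35,25],"dr":[0,0,-40],"grip":15},{"xyz":[15,-50,25],"dr":[0,0,-50],"grip":15}]' 120
python3 -m inch '[{"xyz":[5,-20,0],"dr":[0,0,-10],"grip":15},{"xyz":[10,-40,0],"dr":[0,0,-20],"grip":15},{"xyz":[15,-65,0],"dr":[0,0,-30],"grip":15},{"xyz":[19,-95,0],"dr":[0,0,-32],"grip":15},{"xyz":[19,-110,0],"dr":[0,0,-32],"grip":15}]' 120
python3 -m inch '[{"xyz":[0,-40,0],"dr":[0,0,0],"grip":15},{"xyz":[0,-80,-10],"dr":[0,0,0],"grip":15},{"xyz":[0,-115,-20],"dr":[0,0,0],"grip":15},{"xyz":[0,-132,-25],"dr":[0,0,0],"grip":15},{"xyz":[0,-132,-25],"dr":[0,0,0],"grip":15}]' 120
python3 - <<'E'
from ov import *
import pickle
for n in('scene','top'):
    s=snap(n,n[0]+'13.png');pickle.dump(s,open(n[0]+'13.pkl','wb'))
o=arm.observe();print(o['position'],o['eef_rot'],o['t'],o['wrist_force'])
S,T=[pickle.load(open(k+'13.pkl','rb')) for k in 'st']
g=np.array(o['position'])+[0,0,.0198];a=o['eef_rot'][2];d=np.array([np.sin(a),-np.cos(a),0])
im=cv2.resize(cv2.imread('pics/s13.png')[120:235,250:350],None,fx=5,fy=5,interpolation=2)
overlay(S,im,g+.047*d,d,5,np.array([250,120]),(0,255,0));cv2.imwrite('pics/c13.png',im)
E
```

```text
t: 16.85
position: [0.4716, 0.1469, 0.1788]
eef_rot: [-1.569, 0.003, 0.763]
wrist_force: [0.4, -0.5, -0.8]
grip_width: 0.023
t: 17.48
position: [0.4911, 0.0363, 0.179]
eef_rot: [-1.57, 0.002, 0.209]
wrist_force: [-0.3, 0.6, -0.8]
grip_width: 0.0228
t: 18.1
position: [0.4912, -0.0948, 0.1546]
eef_rot: [-1.569, 0.001, 0.208]
wrist_force: [0.2, -0.3, -1.2]
grip_width: 0.0226
[ 0.49122099 -0.09358809  0.1551772 ] [-1.56962071e+00  7.05706210e-04  2.10400304e-01] 18.2 [-0.21797787 -0.4704482  -1.57036628]
```

View pics/c13.png

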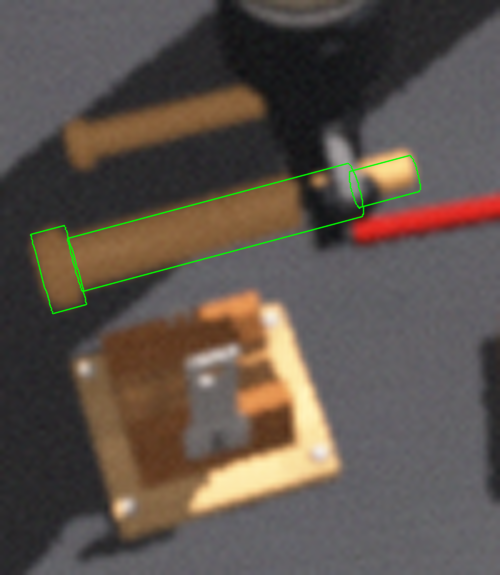

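View pics/t13.png

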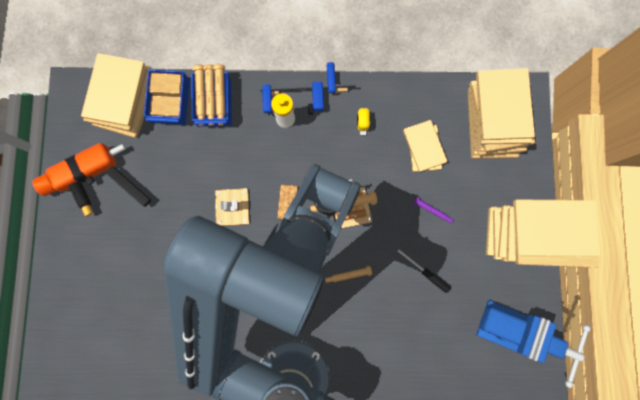

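```bash
python3 -m inch '[{"xyz":[0,0,-40],"dr":[0,0,0],"grip":15},{"xyz":[0,0,-75],"dr":[0,0,0],"grip":15},{"xyz":[0,0,-95],"dr":[0,0,0],"grip":15},{"xyz":[0,0,-105],"dr":[0,0,0],"grip":15},{"xyz":[0,0,-115],"dr":[0,0,0],"grip":15}]' 100
python3 -m inch '[{"xyz":[0,0,-5],"dr":[0,0,0],"grip":15},{"xyz":[0,0,-10],"dr":[0,0,0],"grip":15},{"xyz":[0,0,-14],"dr":[0,0,0],"grip":15},{"xyz":[0,0,-14],"dr":[0,0,0],"grip":15}]' 100
python3 - <<'E'
from ov import *
import pickle
for n in('scene',):
    s=snap(n,n[0]+'14.png');pickle.dump(s,open(n[0]+'14.pkl','wb'))
o=arm.observe();print(o['position'],o['eef_rot'],o['t'],o['wrist_force'])
im=cv2.resize(cv2.imread('pics/s14.png')[140:235,250:350],None,fx=6,fy=6,interpolation=2)
cv2.imwrite('pics/c14.png',im)
E
```

```text
t: 18.82
position: [0.4922, -0.094, 0.0404]
eef_rot: [-1.571, -0.001, 0.211]
wrist_force: [-0.0, -0.1, -0.7]
grip_width: 0.0232
t: 19.32
position: [0.4918, -0.0947, 0.0265]
eef_rot: [-1.571, -0.0, 0.21]
wrist_force: [-0.2, 1.9, 1.7]
grip_width: 0.0232
[ 0.49181057 -0.09471902  0.02661385] [-1.57115345e+00 -5.11365931e-04  2.09961021e-01] 19.375 [-4.71772899e-04  7.55865703e-01  2.15726173e+00]
```

View pics/c14.png

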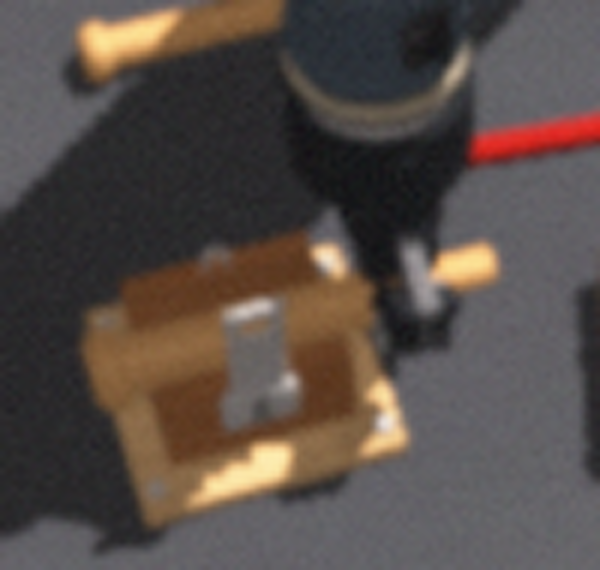

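```bash
python3 -m inch '[{"xyz":[0,0,0],"dr":[0,0,0],"grip":60},{"xyz":[0,0,0],"dr":[0,0,0],"grip":60},{"xyz":[0,0,0],"dr":[0,0,0],"grip":60},{"xyz":[0,0,40],"dr":[0,0,0],"grip":60},{"xyz":[0,0,100],"dr":[0,0,0],"grip":60}]' 60
python3 -m inch '[{"xyz":[0,0,60],"dr":[0,0,0],"grip":60},{"xyz":[0,0,120],"dr":[0,0,0],"grip":30},{"xyz":[0,-10,160],"dr":[0,0,0],"grip":0},{"xyz":[10,-60,160],"dr":[0,0,0],"grip":0},{"xyz":[20,-115,160],"dr":[0,0,0],"grip":0}]' 60
python3 -m inch '[{"xyz":[10,-50,0],"dr":[0,0,0],"grip":0},{"xyz":[10,-55,0],"dr":[0,0,0],"grip":0},{"xyz":[10,-55,0],"dr":[0,0,0],"grip":0}]' 60
python3 - <<'E'
from ov import *
import pickle
for n in('scene','wrist'):
    s=snap(n,n[0]+'15.png');pickle.dump(s,open(n[0]+'15.pkl','wb'))
o=arm.observe();print(o['position'],o['eef_rot'],o['t'],o['wrist_force'])
S,W=[pickle.load(open(k+'15.pkl','rb')) for k in 'sw']
C=np.array([.5062,-.1630,.045]);a=np.radians(12.17);ey=np.array([-np.sin(a),np.cos(a),0])
out=[]
for s,fn,off,sz,f in((S,'s15',(260,160),(80,80),5),(W,'w15',(270,0),(130,180),3)):
    im=cv2.resize(cv2.imread(f'pics/{fn}.png')[off[1]:off[1]+sz[1],off[0]:off[0]+sz[0]],None,fx=f,fy=f,interpolation=2)
    overlay(s,im,C+ey*.023,-ey,f,np.array(off),(0,255,0))
    out.append(cv2.copyMakeBorder(im,0,540-im.shape[0],0,0,0))
cv2.imwrite('pics/c15.png',np.hstack(out))
E
```

```text
t: 20.0
position: [0.4903, -0.0943, 0.1258]
eef_rot: [-1.568, 0.004, 0.21]
wrist_force: [1.2, -1.0, -0.5]
grip_width: 0.06
t: 20.62
position: [0.5119, -0.2102, 0.2875]
eef_rot: [-1.572, -0.002, 0.212]
wrist_force: [1.2, 0.1, -0.3]
grip_width: 0.0
t: 21.0
position: [0.521, -0.2644, 0.2857]
eef_rot: [-1.569, 0.001, 0.209]
wrist_force: [-0.6, 1.8, 1.1]
grip_width: -0.0001
[ 0.52109224 -0.26318785  0.28603068] [-1.56928052e+00  7.80664196e-04  2.10856111e-01] 21.1 [0.29291297 0.39296908 0.09825631]
```

View pics/c15.png

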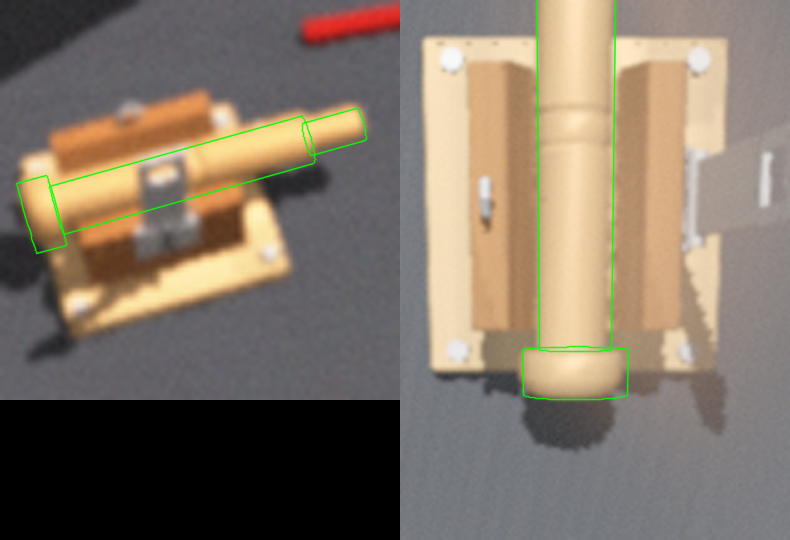

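```bash
python3 -m inch '[{"xyz":[40,45,0],"dr":[0,0,0],"grip":0},{"xyz":[75,90,0],"dr":[0,0,0],"grip":0},{"xyz":[92,123,-40],"dr":[0,0,0],"grip":0},{"xyz":[92,123,-100],"dr":[0,0,0],"grip":0},{"xyz":[92,123,-150],"dr":[0,0,0],"grip":0}]' 60
python3 -m inch '[{"xyz":[0,0,-21],"dr":[0,0,0],"grip":0},{"xyz":[0,0,-21],"dr":[0,0,0],"grip":0}]' 60
python3 - <<'E'
from h import *
o=arm.observe();print(o['position'],o['eef_rot'],o['t'],o['wrist_force'])
s=snap('scene','s16.png')
cv2.imwrite('pics/c16.png',cv2.resize(cv2.imread('pics/s16.png')[120:260,240:380],None,fx=4,fy=4,interpolation=2))
E
```

```text
t: 21.72
position: [0.6131, -0.1387, 0.1349]
eef_rot: [-1.57, 0.001, 0.214]
wrist_force: [0.6, 0.2, 0.1]
grip_width: -0.0001
t: 21.98
position: [0.6119, -0.1395, 0.1135]
eef_rot: [-1.568, 0.004, 0.212]
wrist_force: [-0.3, -0.2, 0.3]
grip_width: -0.0002
[ 0.61187221 -0.13948448  0.11353459] [-1.56768379  0.00418907  0.21182653] 21.975 [-0.30456349 -0.21410063  0.33980088]
```

View pics/c16.png

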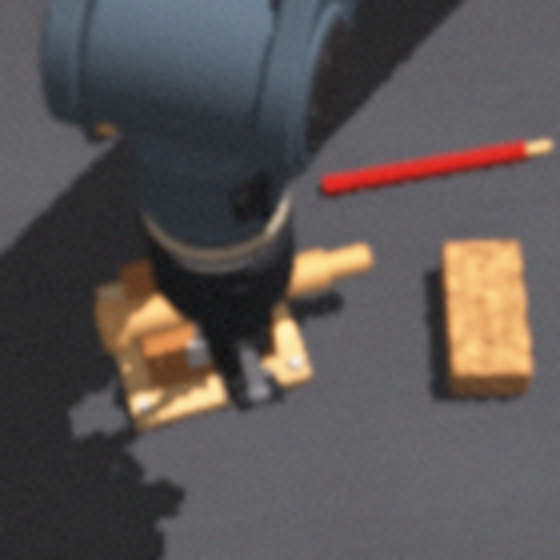

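```bash
python3 -m inch '[{"xyz":[-15,-3,0],"dr":[0,0,0],"grip":0},{"xyz":[-32,-7,0],"dr":[0,0,0],"grip":0},{"xyz":[-50,-11,0],"dr":[0,0,0],"grip":0},{"xyz":[-64,-14,0],"dr":[0,0,0],"grip":0},{"xyz":[-77,-17,0],"dr":[0,0,0],"grip":0}]' 60
python3 -m inch '[{"xyz":[-8,-2,-3],"dr":[0,0,0],"grip":0},{"xyz":[-15,-3,-7],"dr":[0,0,0],"grip":0},{"xyz":[-20,-4,-15],"dr":[0,0,0],"grip":0},{"xyz":[-24,-5,-22],"dr":[0,0,0],"grip":0},{"xyz":[-26,-5,-30],"dr":[0,0,0],"grip":0}]' 60
python3 - <<'E'
from h import *
o=arm.observe();print(o['position'],o['eef_rot'],o['t'],o['wrist_force'])
s=snap('scene','s17.png')
cv2.imwrite('pics/c17.png',cv2.resize(cv2.imread('pics/s17.png')[130:250,240:360],None,fx=5,fy=5,interpolation=2)[:600])
E
```

```text
t: 22.65
position: [0.5361, -0.1591, 0.1169]
eef_rot: [-1.573, -0.002, 0.21]
wrist_force: [0.0, 0.0, -0.5]
grip_width: 0.0001
t: 23.28
position: [0.5103, -0.1636, 0.0845]
eef_rot: [-1.57, 0.001, 0.21]
wrist_force: [0.2, -0.8, 0.1]
grip_width: -0.0004
[ 0.51033028 -0.1636422   0.08447024] [-1.57036745e+00  5.27455291e-04  2.09946114e-01] 23.275 [ 0.22407418 -0.78903527  0.05421888]
```

View pics/c17.png

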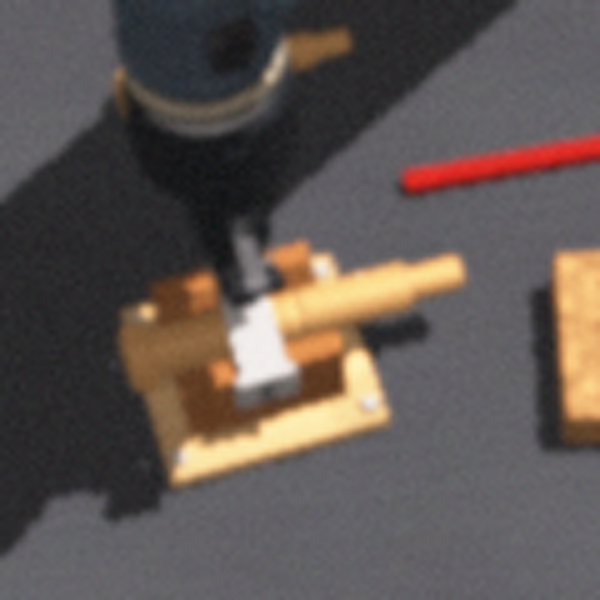

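```bash
python3 -m inch '[{"xyz":[0,0,-6],"dr":[0,0,0],"grip":0},{"xyz":[0,0,-12],"dr":[0,0,0],"grip":0},{"xyz":[0,0,-17],"dr":[0,0,0],"grip":0},{"xyz":[0,0,-20],"dr":[0,0,0],"grip":0},{"xyz":[0,0,-22],"dr":[0,0,0],"grip":0}]' 60
python3 -m inch '[{"xyz":[0,0,-2],"dr":[0,0,0],"grip":0},{"xyz":[0,0,-3],"dr":[0,0,0],"grip":0},{"xyz":[0,0,-3],"dr":[0,0,0],"grip":0}]' 60
```

```text
t: 23.95
position: [0.5107, -0.1636, 0.0632]
eef_rot: [-1.571, -0.0, 0.21]
wrist_force: [-1.1, 0.3, 0.7]
grip_width: 0.0002
t: 24.32
position: [0.5107, -0.1637, 0.0629]
eef_rot: [-1.572, -0.001, 0.21]
wrist_force: [-3.1, 2.4, 19.1]
grip_width: 0.0001
```

```bash
python3 -m inch '[{"xyz":[0,0,4],"dr":[0,0,0],"grip":0},{"xyz":[0,0,20],"dr":[0,0,0],"grip":0},{"xyz":[0,0,60],"dr":[0,0,0],"grip":0},{"xyz":[0,0,120],"dr":[0,0,0],"grip":0},{"xyz":[0,0,180],"dr":[0,0,0],"grip":0}]' 60
python3 -m inch '[{"xyz":[5,-40,40],"dr":[0,0,0],"grip":0},{"xyz":[10,-90,40],"dr":[0,0,0],"grip":0},{"xyz":[10,-105,40],"dr":[0,0,0],"grip":0},{"xyz":[10,-105,40],"dr":[0,0,0],"grip":0}]' 60
python3 - <<'E'
from ov import *
import pickle
for n in('scene','wrist','top'):
    s=snap(n,n[0]+'18.png');pickle.dump(s,open(n[0]+'18.pkl','wb'))
o=arm.observe();print(o['position'],o['eef_rot'],o['t'],o['wrist_force'])
out=[]
for fn,off,sz,f in(('s18',(260,160),(80,80),5),('w18',(270,0),(130,180),3)):
    im=cv2.resize(cv2.imread(f'pics/{fn}.png')[off[1]:off[1]+sz[1],off[0]:off[0]+sz[0]],None,fx=f,fy=f,interpolation=2)
    out.append(cv2.copyMakeBorder(im,0,540-im.shape[0],0,0,0))
cv2.imwrite('pics/c18.png',np.hstack(out))
E
```

```text
t: 24.95
position: [0.5103, -0.1635, 0.2424]
eef_rot: [-1.571, 0.0, 0.21]
wrist_force: [0.1, -0.4, -0.7]
grip_width: -0.0001
t: 25.45
position: [0.52, -0.2689, 0.2799]
eef_rot: [-1.569, 0.001, 0.208]
wrist_force: [0.0, 0.2, 0.6]
grip_width: 0.0001
[ 0.52005612 -0.26696406  0.27971106] [-1.56853749e+00  1.20222514e-03  2.10899927e-01] 25.6 [-0.00764816  0.15784589 -0.01722862]
```

View pics/c18.png

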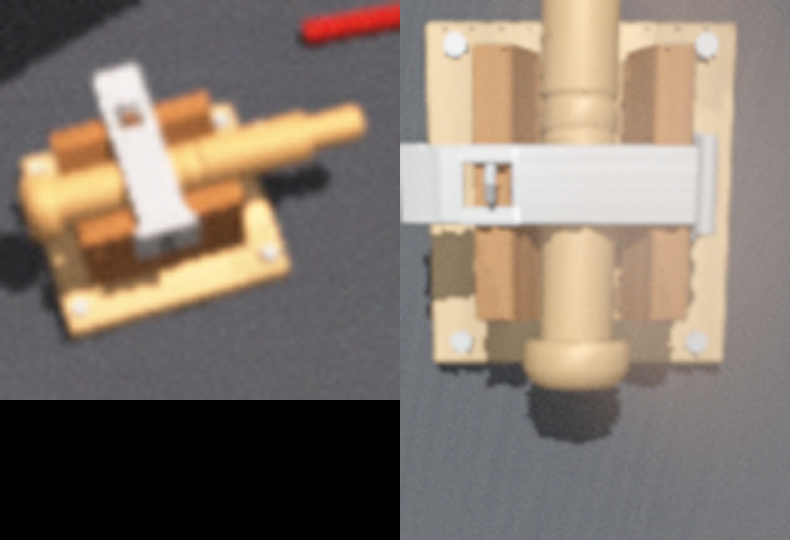

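View pics/s18.png

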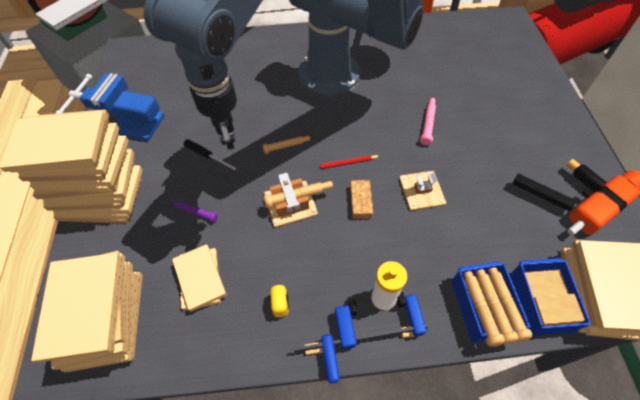

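The hasp plate lies across the handle with the staple showing through its slot (crop 490,185). The knob is just outside the back end (575,360), and the bystanders look as they did at the start. Handing in.

```bash
python3 -c "
from workcell import arm
print(arm.hand_in())"
```

```text
the job is handed in; nothing more can be done
None
```

The handle is turned end for end in its cradle, the hasp is closed over its staple, and the job is handed in at about 25.6 s of the 72 s.

- **Handle moves:** I lifted it out by the knob end, pressed its middle into the spring clip and let go. A probe on top of its tenon end met it at about 58 mm, the height of a fully seated shank. I then took it by the tenon end, pulled it out and laid it back in the cradle.
- **Final position:** In the wrist picture the handle matched the outline drawn for a fully seated handle. Its knob is about 7 mm outside the cradle's back end and the tenon sticks out of the front.
- **Hasp:** I pushed it round with shut fingers and pressed with 19 N. It stopped firmly at 63 mm, the closed height, and the last pictures show the staple through the slot.
- **Bystanders:** The last scene picture shows nothing else on the bench visibly moved; I compared this by eye only.
- **Disagreements:** The scene camera's outlines sat about 2 mm off those from the wrist camera, within the calibration. In the clip, the cameras alone put the handle several millimetres high, which is why I checked it with the probe.

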